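# Chuck jaw from behind the lathe carriage

## Task

A chuck jaw has dropped into the chip tray behind the lathe bed, under the carriage's overhanging cross-slide. Slide the carriage well clear along the bed (its hidden catch may be holding it: if it will not move, press the button on it fully down first), then pick up the jaw and lay it flat, right way up, in the empty bay of the wooden jaw tray, leaving the other two jaws as they lie. Finally push the carriage fully home against its stop again.

Things in the scene. Friction and masses are not known exactly. Their poses are not given: they have to be found in the camera images.
- lathe: Grey metal lathe fixed on the bench. Origin on the bench under mid-bed; x to the rear, y towards the headstock. Bed x -45 to 35 mm, 60 mm high. Headstock and chuck (100 mm across, axis 150 mm high; headstock top 255 mm) from y = 240 mm up; tailstock from y = -330 mm down. Behind the bed the open chip tray: floor 4 mm above the bench, x 35 to 152 mm, rear rim 25 mm high.
- carriage (a joint): Travel of the carriage along the bed, m: 0 (start) = home, against its stop; grows towards -y of the lathe, at most 0.22. 2 kg, about 4 N of friction plus 12 N per m/s; stays where left. A hidden catch may be holding it at home: then it gives less than 2 mm to a push. Once freed, the catch does not engage again by itself.
- carriage_left (a point): Point on the carriage's left flank (+y, headstock side), 100 mm above the bench, at x = -20 mm of the lathe; axes as the lathe's. Push here to -y to move it away. The carriage is 100 mm long in y; its upright flank spans 60 to 115 mm above the bench.
- carriage_right (a point): The same point on the carriage's right flank (-y, tailstock side), 100 mm from carriage_left. Push here to +y to bring the carriage home.
- cross_slide (a point): Middle of the top of the carriage's cross-slide, 115 mm above the bench; axes as the lathe's. The cross-slide is 205 mm (x) by 100 mm (y), 30 mm thick; its rear half overhangs the chip tray. On it, 17 mm to the rear of this point, stands the tool post, 50 mm (x) by 56 mm, top 41 mm above the point; there is a 48 mm handwheel on its front end.
- catch_top (a point): Centre of the top of the black round push button (22 mm across) on the cross-slide, about 141 mm above the bench. Pressed straight down its full 10 mm (up to about 5 N; it springs back) it frees the catch if that was holding; otherwise pressing does no harm.
- jaw_mid (a point): The chuck jaw to fetch: stepped steel block, 0.22 to 0.34 kg, lying in the chip tray under the cross-slide. x along its length, z up. 60 mm long (x -24 to +36 mm from this point), 24 mm wide (y); 36 mm high from x = -24 to -6, 26 mm to +14, 16 mm to +36. The point is 18 mm above its underside, at its balance point; grip across the width.
- jaw_tray: Fixed wooden tray for the set of three jaws, 90 mm (x) by 260 mm (y), 20 mm high, walls and floor 5 mm thick; two cross walls make three bays of 80 by 80 mm in a row along its y, centres at y = -85, 0 and +85 mm. Origin on the bench under its centre.
- free_bay (a point): Centre of the floor surface (5 mm above the bench) of the tray's one empty bay, which differs from run to run; axes as the tray's.
- jaw_b_mid (a point): A like jaw already lying in its bay, along the tray's y; its point as for jaw_mid.
- jaw_c_mid (a point): The third like jaw, in another bay; its point as for jaw_mid.
Mind the look-alikes: they are no part of the job. Leave any orange, purple or turquoise look-alike of the part that bears jaw_mid alone.

How it is judged:
On the way, in this order (a step that is already met when the one before it is completed fails the run):
1. the carriage is slid at least 80 mm away from home while the jaw still lies in the chip tray (value of joint carriage above 0.08 m and x of jaw_mid in the frame of lathe above 0.05 m and height (world z) of jaw_mid below 0.045 m), for 0.1 s.
2. the jaw lies flat in the empty bay of the jaw tray (x of jaw_mid in the frame of free_bay between -0.034 and 0.034 m and y of jaw_mid in the frame of free_bay between -0.034 and 0.034 m and z of jaw_mid in the frame of free_bay below 0.022 m and angle between jaw_mid's own z axis and vertical below 0.15 rad), for 0.2 s.
At the end, for the whole second after the job is handed in: The jaw lies flat and right way up (within 0.15 rad) on the floor of the tray's empty bay, its mid point within 34 mm of the bay's centre in each direction, at rest; the other two jaws are within 25 mm of where they started; the carriage is home, within 6 mm of its stop (all of step 2 and distance of each of jaw_b_mid, jaw_c_mid from where it was at the start of the episode below 0.025 m and value of joint carriage below 0.006 m and linear speed of jaw below 0.02 m/s); the robot touches nothing.
It also fails if it takes over 72 s, if anything falls off the work surface, if the arm or the gripper's body presses on something with over 40 N, if the wrist force passes 120 N, or if a joint passes its speed limit or range.

## Robot

A 7-joint arm with a two-finger parallel gripper is mounted at the origin on the work surface. World frame = base frame: x ahead of the robot, y to its left, z up, the work surface at z = 0. Lengths are in m, angles in rad, forces in N, time in s.
With the tool pointing down it reaches from about 0.35 to 0.9 m from the base axis. Payload 8.1 kg.
Tool frame: the origin (TCP) lies midway between the tips of the shut fingers; the grasp point (between the pads) lies 19 mm behind it; z points along the fingers, y is the line along which they close (so a half turn about z gives the same grasp; the last joint's range is limited). The gripper opens to 92 mm and grips with 3 to 60 N. Pads are 19 mm wide; open, the fingers measure 130 mm over their backs; the gripper's body (75 mm by 190 mm) begins 47 mm behind the grasp point.
Start: joints at [-1.362, 0.434, 0.025, 1.573, -0.012, 1.134, -0.075], TCP at [0.192, 0.595, 0.227] pointing down, gripper open.
Joint ranges: [-2.62, 2.62], [-0.44, 2.09], [-1.27, 1.32], [0.08, 2.57], [-1.32, 4.46], [0.12, 2], [-2.74, 2.74]. Speed limits (rad/s): [2.22, 2.22, 3.01, 3.01, 3.14, 3.14, 3.14].

## Interface

Orientations are given as a rotation vector (axis times angle).
In Python, from cell import arm gives the robot as it stands.
- The arm moves only by the tool move_arm, never from a script. Its argument "motion" is a list of rows, each an object of numbers: "tx", "ty", "tz": the shift along the tool's x, y, z normalised to -1 to 1, where 1 is 1000 mm; "twist": the turn about the tool's z normalised to -1 to 1, where 1 is pi/2 rad. In form: [{"tx": .., "ty": .., "tz": .., "twist": ..}, ...]. A call has 1 to 12 rows; each row shifts and turns the commanded pose from where the row before left it, along the tool's axes as they then stand; what a row does not reach is not made up. A row lasts 1/10 s, in which the tool goes at most 50 mm and 8.59 degrees, less where a joint would pass 70% of its speed; a pose out of reach is approached as far as the arm can. A call with a number of a shift or a turn outside -1 to 1 is refused whole. A call with a gripper value outside its range is refused whole. "gripper" is the gripper's target within -1 to 1 (shut at 1, half-way at 0, fully open at -1), set as the call begins (left out, the last holds). The fingers move at their own pace and stop on an object; "squeeze" is the grip in N (left out, the last holds). Time passes only in rows, so rows that do not move let the fingers close. It gives the time, the measured TCP pose, the force, the opening and the grip force at its end, in the units of the state.
- arm.observe(): the state, without advancing time (a new reading comes with each control period).
- arm.get_image(name): name is "scene" or "top" or "wrist"; returns the picture (384x512x3 uint8, red, green, blue); there is no depth.
- arm.calibration(name): a dict with "K" (3x3 intrinsics, pixels), "T" (4x4, takes a point from camera to world coordinates). Camera axes: x right, y down, z forward; pixel columns grow to the right and rows downward; lengths in m; the calibration is good to about 2 mm. A picture is of the moment at which its call begins: read the wrist's pose just before it. calibration takes no time and is no camera call; for the wrist camera it gives the pose at the moment of the call.
- arm.sign_off(): hands the job in; it is judged then, once.
Trained networks look in the newest picture that a camera, given by its name, has taken for a name from the list of things; names that differ only in an ending like _2 or _b are one class to them, and where a whole thing is asked for, a point or a joint stands for the part that bears it (a point fixed in the world has none). Each returns a list of dicts, best first, with "conf" (0 to 1); they miss things now and then, are a little off and sometimes report something else, mostly with a low value. They report only what shows in the picture. A call takes as long as a camera call. They do not tell look-alikes from the thing itself.
- arm.look_for(camera, query): "point" ([column, row] as shares, 0 to 1, of the picture: columns of its width, rows of its height, amid what is visible of it).
- arm.regions_of(camera, query): "region" (384x512 bool, what is visible of it) and "point" ([column, row] as shares, 0 to 1, of the picture: columns of its width, rows of its height, amid what is visible of it).
- arm.place_of(camera, query): "point" ([column, row] as shares, 0 to 1, of the picture: columns of its width, rows of its height: a listed point, or the origin of a listed thing).
The state is a dict: "clock": time; "joints": joint angles; "dq": joint speeds; "joint_efforts": joint torques, N m; "position": TCP position; "ee_rot": TCP orientation; "force": force on the tool from outside, world axes, zero at the start; "ft_torque": the same for the moment, N m; "width": opening from 0.0 (shut) to 1.0 (fully open); "gripper_force": force on a finger pad.
Only numpy, scipy, OpenCV 4.12 (cv2) and the standard library are available. Lean on these libraries where they do the work, as an engineer would, in place of code of your own. Each camera call takes 0.05 s, during which the arm holds its last target. There are 200 camera calls.

## Working session

There is one attempt and no reset: what is moved stays moved. The work goes in short steps, Python scripts to look and compute and a tool call to move; the robot and the scene stay as the last step left them, time stands still between calls to the robot, and variables do not carry over. Pictures are saved under pics/ and viewed, at most 10 in all, crops included, and the job is handed in when it is done.

Besides the shell and the picture viewer there is one more tool, called as a command line: name --argument value ..., lists and objects as JSON in quotes. move_arm: Moves the arm, as the interface text tells. Scaled input: -1 to 1 covers 1000 mm each way for a shift and pi/2 rad each way for a turn. Its arguments: {"type":"object","properties":{"motion":{"type":"array","items":{"type":"object","properties":{"tx":{"type":"number"},"ty":{"type":"number"},"tz":{"type":"number"},"twist":{"type":"number"}}}},"gripper":{"type":"number"},"squeeze":{"type":"number"}},"required":["motion"]}

```bash
mkdir -p pics; ls
cat > h.py <<'E'
import numpy as np, cv2
from cell import arm
def ray(cam,p,z):
    """intersect pixel share p with plane world z"""
    c=arm.calibration(cam);K=np.array(c["K"]);T=np.array(c["T"])
    d=T[:3,:3]@np.linalg.solve(K,[p[0]*512,p[1]*384,1]);o=T[:3,3]
    return o+d*(z-o[2])/d[2]
def px(cam,P):
    c=arm.calibration(cam);K=np.array(c["K"]);T=np.linalg.inv(np.array(c["T"]))
    q=K@(T[:3,:3]@np.array(P)+T[:3,3]);return q[:2]/q[2]
def save(cam,n):
    im=arm.get_image(cam);cv2.imwrite(f"pics/{n}.png",im[:,:,::-1]);return im
E
python3 - <<'E'
from h import *
np.set_printoptions(precision=3,suppress=True)
print(arm.observe())
a=save("top","a");b=save("scene","b")
cv2.imwrite("pics/ab.png",cv2.resize(np.hstack([a,b])[:,:,::-1],(800,300)))
H=dict(lathe=0,carriage_left=.1,carriage_right=.1,cross_slide=.115,catch_top=.141,jaw_mid=.022,jaw_tray=0,free_bay=.005,jaw_b_mid=.023)
for cam in("top","scene"):
  print(cam,np.array(arm.calibration(cam)["T"])[:3,3])
  for q,z in H.items():
    for r in arm.place_of(cam,q)[:5]:
      print(q,round(r["conf"],2),np.round(np.array(r["point"])*[512,384]),ray(cam,r["point"],z))
E
```

```text
pics
{'clock': 0.0, 'joints': array([-1.362,  0.435,  0.025,  1.574, -0.012,  1.134, -0.075]), 'dq': array([ 0.   , -0.   ,  0.   ,  0.001,  0.001,  0.   , -0.001]), 'joint_efforts': array([  0.001, -66.786,   0.986, -31.446,  -0.06 ,   0.043,   0.   ]), 'position': array([0.192, 0.594, 0.226]), 'ee_rot': array([-0.488, -3.103,  0.003]), 'force': array([ 0.49 ,  0.034, -0.824]), 'ft_torque': array([ 0.074, -0.015, -0.008]), 'gripper_force': 0.0, 'width': 1.0007024415569596}
top [0.402 0.021 1.07 ]
lathe 0.63 [278. 169.] [0.584 0.01  0.   ]
carriage_left 0.66 [260. 166.] [0.576 0.058 0.1  ]
carriage_right 0.87 [300. 168.] [ 0.568 -0.046  0.1  ]
carriage_right 0.71 [178. 241.] [0.384 0.272 0.1  ]
cross_slide 0.81 [279. 143.] [0.633 0.007 0.115]
catch_top 0.38 [277. 166.] [0.567 0.014 0.141]
jaw_mid 0.56 [290. 246.] [ 0.365 -0.019  0.022]
jaw_mid 0.53 [212. 235.] [0.399 0.195 0.022]
jaw_mid 0.52 [303. 210.] [ 0.464 -0.056  0.022]
jaw_mid 0.49 [373. 218.] [ 0.437 -0.25   0.022]
jaw_tray 0.83 [214. 235.] [0.398 0.196 0.   ]
free_bay 0.82 [210. 230.] [0.413 0.206 0.005]
jaw_b_mid 0.6 [240. 228.] [0.417 0.118 0.023]
scene [ 1.197 -0.013  0.636]
lathe 0.98 [236. 247.] [0.59  0.005 0.   ]
carriage_left 0.8 [258. 207.] [0.566 0.06  0.1  ]
carriage_right 0.81 [215. 210.] [ 0.569 -0.036  0.1  ]
cross_slide 0.86 [237. 223.] [0.632 0.008 0.115]
catch_top 0.61 [237. 190.] [0.554 0.014 0.141]
jaw_mid 0.84 [246. 273.] [0.687 0.022 0.022]
jaw_mid 0.7 [225. 182.] [ 0.357 -0.009  0.022]
jaw_mid 0.69 [129. 210.] [ 0.454 -0.259  0.022]
jaw_mid 0.58 [201. 210.] [ 0.473 -0.076  0.022]
jaw_tray 0.66 [302. 191.] [0.393 0.203 0.   ]
jaw_b_mid 0.66 [271. 196.] [0.436 0.109 0.023]
```

View pics/a.png

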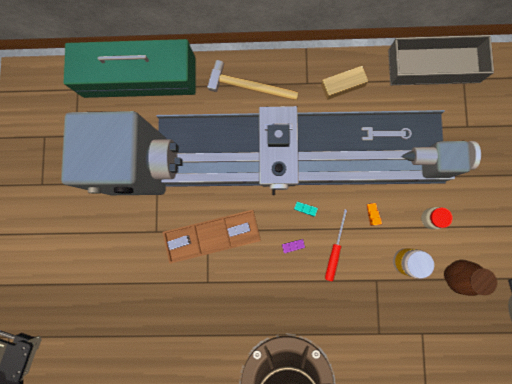

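View pics/b.png

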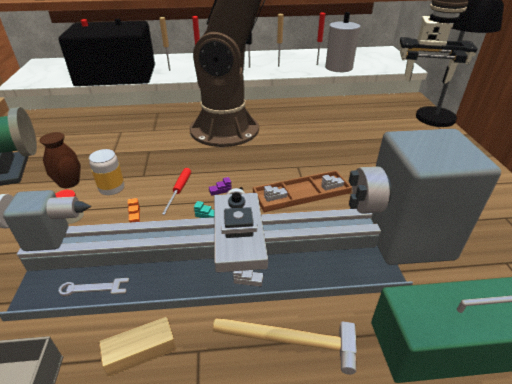

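Top view: the carriage sits mid-bed with its button at (277,166). The tray is at (213,235) with its middle bay empty, and the jaws at (178,242) and (239,229) are already in their bays. Scene view: the jaw to fetch peeks out at (246,273). The turquoise, purple and orange blocks are decoys.

move_arm --motion '[{"tz": -0.045,"twist": 0.09},{"tz": -0.045,"twist": 0.09},{"tz": -0.045,"twist": 0.09},{"twist": 0.09},{"twist": 0.09},{"twist": 0.09},{"twist": 0.09},{"twist": 0.09},{"twist": 0.08}]' --gripper 1

```text
invalid input
```

```bash
cat >> h.py <<'E'
from scipy.spatial.transform import Rotation as Ro
np.set_printoptions(precision=4,suppress=True)
def go(xyz,yaw=None):
    """tool-axis shift (in m) to xyz, and twist (normalised) bringing tool y to heading yaw (deg)"""
    s=arm.observe();R=Ro.from_rotvec(s["ee_rot"]).as_matrix()
    h=np.degrees(np.arctan2(R[1,1],R[0,1]))
    print("pos",s["position"],"heading",round(h,2),"t",round(s["clock"],2),"shift",R.T@(np.array(xyz)-s["position"]),
      "twist",None if yaw is None else round(((h-yaw+90)%180-90)/90,4))
E
python3 - <<'E'
from h import *
a=ray("top",[158/512,117/384],.025);b=ray("top",[442/512,111/384],.025)
print(a,b,"chuck front",ray("top",[178/512,160/384],.15))
print(arm.observe()["joints"])
for c,im in (("top",cv2.imread("pics/a.png")),("scene",cv2.imread("pics/b.png"))):
  g=px(c,[.56,.014,.141]);print(c,g)
# dark round button & tray jaws
for cam in("top","scene"):
  arm.get_image(cam)
  for q,z in (("catch_top",.141),("carriage_left",.1),("carriage_right",.1),("free_bay",.005),("jaw_tray",.0)):
    for r in arm.place_of(cam,q)[:2]: print(cam,q,round(r["conf"],2),ray(cam,r["point"],z))
for r in arm.regions_of("top","jaw_tray")[:1]:
  ys,xs=np.nonzero(r["region"]);rc=cv2.minAreaRect(np.c_[xs,ys].astype(np.float32));B=cv2.boxPoints(rc);print([ray("top",p/[512,384],.02)[:2] for p in B],ray("top",np.array(rc[0])/[512,384],.02))
go([.56,.014,.2],0)
E
```

```text
[0.739 0.352 0.025] [ 0.7352 -0.4562  0.025 ] chuck front [0.5866 0.2603 0.15  ]
[-1.3616  0.4345  0.025   1.5732 -0.0116  1.134  -0.0751]
top [276.8249 168.972 ]
scene [236.9767 192.0683]
top catch_top 0.52 [0.5666 0.0072 0.141 ]
top carriage_left 0.72 [0.5715 0.0543 0.1   ]
top carriage_left 0.61 [0.4114 0.1899 0.1   ]
top carriage_right 0.92 [ 0.5699 -0.0449  0.1   ]
top free_bay 0.95 [0.4137 0.2047 0.005 ]
top jaw_tray 0.73 [0.3874 0.1939 0.    ]
scene catch_top 0.52 [0.5609 0.0118 0.141 ]
scene carriage_left 0.88 [0.5726 0.0648 0.1   ]
scene carriage_right 0.75 [ 0.5695 -0.0399  0.1   ]
scene free_bay 0.59 [0.4006 0.2071 0.005 ]
scene jaw_tray 0.63 [0.4082 0.2005 0.    ]
[array([0.4117, 0.3369]), array([0.4695, 0.0819]), array([0.3819, 0.0616]), array([0.3247, 0.3139])] [0.3967 0.1985 0.02  ]
pos [0.1918 0.5949 0.2267] heading 72.13 t 1.65 shift [-0.5287 -0.4399  0.0267] twist 0.8014
```

move_arm --motion '[{"tx": 0,"ty": 0,"tz": -0.045,"twist": 0.09},{"tx": 0,"ty": 0,"tz": -0.045,"twist": 0.09},{"tx": 0,"ty": 0,"tz": -0.045,"twist": 0.09},{"tx": 0,"ty": 0,"tz": 0,"twist": 0.09},{"tx": 0,"ty": 0,"tz": 0,"twist": 0.09},{"tx": 0,"ty": 0,"tz": 0,"twist": 0.09},{"tx": 0,"ty": 0,"tz": 0,"twist": 0.09},{"tx": 0,"ty": 0,"tz": 0,"twist": 0.09},{"tx": 0,"ty": 0,"tz": 0,"twist": 0.08}]' --gripper 1

```text
clock: 2.55
position: [0.1917, 0.5948, 0.3618]
ee_rot: [-2.225, -2.218, -0.0]
force: [-0.9, 0.1, -0.1]
width: 0.265
gripper_force: 0.0
```

Run:
```python
from h import *
go([.563,.012,.36],0);print(arm.observe()["joints"])
```

```text
pos [0.1917 0.5948 0.3618] heading -0.2 t 2.55 shift [-0.5816  0.3733  0.0017] twist -0.0022
[-1.5393  0.3658  0.2912  1.3662 -0.104   1.4245 -1.2546]
```

move_arm --motion '[{"tx": -0.04,"ty": 0.025,"tz": 0,"twist": 0},{"tx": -0.04,"ty": 0.025,"tz": 0,"twist": 0},{"tx": -0.04,"ty": 0.025,"tz": 0,"twist": 0},{"tx": -0.04,"ty": 0.025,"tz": 0,"twist": 0},{"tx": -0.04,"ty": 0.025,"tz": 0,"twist": 0},{"tx": -0.04,"ty": 0.025,"tz": 0,"twist": 0},{"tx": -0.04,"ty": 0.025,"tz": 0,"twist": 0},{"tx": -0.04,"ty": 0.025,"tz": 0,"twist": 0},{"tx": -0.04,"ty": 0.025,"tz": 0,"twist": 0},{"tx": -0.04,"ty": 0.025,"tz": 0,"twist": 0},{"tx": -0.04,"ty": 0.025,"tz": 0,"twist": 0},{"tx": -0.04,"ty": 0.025,"tz": 0,"twist": 0}]'

```text
clock: 3.75
position: [0.4935, 0.1138, 0.3621]
ee_rot: [-2.218, -2.224, -0.002]
force: [0.9, 0.5, 0.3]
width: 0.0
gripper_force: 0.0
```

move_arm --motion '[{"tx": -0.04,"ty": 0.025,"tz": 0,"twist": 0},{"tx": -0.04,"ty": 0.025,"tz": 0.02,"twist": 0},{"tx": -0.02,"ty": 0.02,"tz": 0.04,"twist": 0},{"tx": 0,"ty": 0,"tz": 0.04,"twist": 0},{"tx": 0,"ty": 0,"tz": 0,"twist": 0}]'

```text
clock: 4.25
position: [0.5596, 0.0161, 0.2577]
ee_rot: [-2.217, -2.219, 0.011]
force: [-0.8, 1.2, 0.0]
width: 0.007
gripper_force: 0.0
```

Run:
```python
from h import *
im=save("wrist","w1")
for q,z in (("catch_top",.141),("carriage_left",.1),("cross_slide",.115)):
    for r in arm.place_of("wrist",q)[:2]: print(q,round(r["conf"],2),np.array(r["point"])*[512,384],ray("wrist",r["point"],z))
r=arm.regions_of("wrist","catch_top")
if r: print(r[0]["conf"],ray("wrist",r[0]["point"],.141))
print(px("wrist",[.563,.012,.141]))
go([.563,.012,.15],0);print(arm.observe()["joints"])
```

```text
catch_top 0.77 [258.816 189.888] [0.5652 0.0081 0.141 ]
catch_top 0.69 [264.2944 124.6848] [0.5698 0.0691 0.141 ]
carriage_left 0.78 [262.912  128.2944] [0.5707 0.0619 0.1   ]
cross_slide 0.63 [323.9936 180.7104] [0.6347 0.0102 0.115 ]
0.83 [0.5689 0.0108 0.141 ]
[254.5738 185.9044]
pos [0.5635 0.0174 0.2646] heading 0.21 t 4.5 shift [-0.0055 -0.0009  0.1145] twist 0.0023
[-0.6346  0.3407  0.6923  1.7135 -0.2351  1.1683  0.1252]
```

View pics/w1.png

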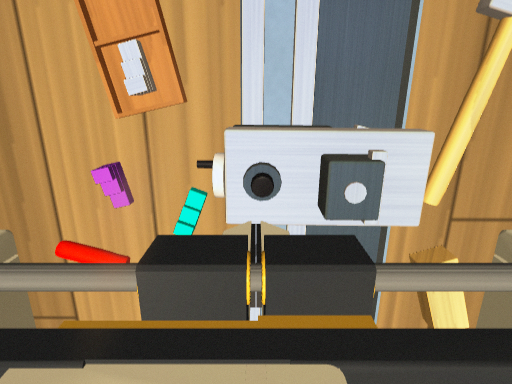

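Wrist view: the black button is at (262,183), about (0.570, 0.014), and the fingers are nearly above it. I'll press it next.

move_arm --motion '[{"tx": -0.003,"ty": 0.006,"tz": 0.04,"twist": 0},{"tx": 0,"ty": 0,"tz": 0.04,"twist": 0},{"tx": 0,"ty": 0,"tz": 0.03,"twist": 0},{"tx": 0,"ty": 0,"tz": 0.008,"twist": 0},{"tx": 0,"ty": 0,"tz": 0.005,"twist": 0},{"tx": 0,"ty": 0,"tz": 0.005,"twist": 0},{"tx": 0,"ty": 0,"tz": 0,"twist": 0},{"tx": 0,"ty": 0,"tz": 0,"twist": 0}]'

```text
clock: 5.3
position: [0.5696, 0.014, 0.1356]
ee_rot: [2.218, 2.223, 0.004]
force: [-0.5, 0.7, 2.5]
width: 0.003
gripper_force: 1.1
```

move_arm --motion '[{"tx": 0,"ty": 0,"tz": 0.003,"twist": 0},{"tx": 0,"ty": 0,"tz": 0.002,"twist": 0},{"tx": 0,"ty": 0,"tz": 0.002,"twist": 0},{"tx": 0,"ty": 0,"tz": 0,"twist": 0},{"tx": 0,"ty": 0,"tz": 0,"twist": 0}]'

```text
clock: 5.8
position: [0.5699, 0.0139, 0.1304]
ee_rot: [2.218, 2.223, 0.007]
force: [-8.9, 3.6, 36.5]
width: 0.003
gripper_force: 17.8
```

move_arm --motion '[{"tx": 0,"ty": 0,"tz": -0.03,"twist": 0},{"tx": 0,"ty": 0,"tz": -0.03,"twist": 0},{"tx": 0.045,"ty": 0,"tz": 0,"twist": 0},{"tx": 0.04,"ty": -0.003,"tz": 0,"twist": 0},{"tx": 0,"ty": 0,"tz": 0.04,"twist": 0},{"tx": 0,"ty": 0,"tz": 0.04,"twist": 0},{"tx": 0,"ty": 0,"tz": 0.013,"twist": 0},{"tx": 0,"ty": 0,"tz": 0,"twist": 0}]'

```text
clock: 6.6
position: [0.5639, 0.0979, 0.0927]
ee_rot: [-2.219, -2.222, 0.006]
force: [-0.9, -0.4, 0.2]
width: 0.008
gripper_force: 0.0
```

move_arm --motion '[{"tx": -0.015,"ty": 0,"tz": -0.003,"twist": 0},{"tx": -0.006,"ty": 0,"tz": 0,"twist": 0},{"tx": -0.006,"ty": 0,"tz": 0,"twist": 0},{"tx": -0.006,"ty": 0,"tz": 0,"twist": 0},{"tx": -0.006,"ty": 0,"tz": 0,"twist": 0},{"tx": -0.006,"ty": 0,"tz": 0,"twist": 0},{"tx": -0.01,"ty": 0,"tz": 0,"twist": 0},{"tx": -0.01,"ty": 0,"tz": 0,"twist": 0}]'

```text
clock: 7.4
position: [0.5658, 0.034, 0.0976]
ee_rot: [-2.218, -2.225, -0.002]
force: [0.1, 5.4, 3.1]
width: 0.003
gripper_force: 2.6
```

Force is about 5 N and the carriage is moving.

move_arm --motion '[{"tx": -0.015,"ty": 0,"tz": 0,"twist": 0},{"tx": -0.015,"ty": 0,"tz": 0,"twist": 0},{"tx": -0.018,"ty": 0,"tz": 0,"twist": 0},{"tx": -0.018,"ty": 0,"tz": 0,"twist": 0},{"tx": -0.018,"ty": 0,"tz": 0,"twist": 0},{"tx": -0.018,"ty": 0,"tz": 0,"twist": 0},{"tx": -0.018,"ty": 0,"tz": 0,"twist": 0},{"tx": -0.012,"ty": 0,"tz": 0,"twist": 0},{"tx": -0.008,"ty": 0,"tz": 0,"twist": 0},{"tx": -0.004,"ty": 0,"tz": 0,"twist": 0},{"tx": 0,"ty": 0,"tz": 0,"twist": 0}]'

```text
clock: 8.5
position: [0.5656, -0.1112, 0.0971]
ee_rot: [2.219, 2.223, -0.001]
force: [-0.2, -0.2, 0.6]
width: 0.006
gripper_force: 0.0
```

move_arm --motion '[{"tx": 0.015,"ty": 0,"tz": 0,"twist": 0},{"tx": 0.02,"ty": 0,"tz": -0.045,"twist": 0},{"tx": 0,"ty": 0,"tz": -0.05,"twist": 0},{"tx": 0.02,"ty": 0.02,"tz": -0.04,"twist": 0},{"tx": 0.02,"ty": 0.03,"tz": 0,"twist": 0},{"tx": 0,"ty": 0,"tz": 0,"twist": 0},{"tx": 0,"ty": 0,"tz": 0,"twist": 0}]' --gripper -0.1

```text
clock: 9.2
position: [0.6157, -0.0332, 0.2316]
ee_rot: [-2.216, -2.227, 0.001]
force: [-0.7, -1.0, -1.2]
width: 0.537
gripper_force: 0.0
```

```bash
cat > jaw.py <<'E'
from h import *
def rect(cam,z,near,q="jaw_mid",thr=.06):
  for r in arm.regions_of(cam,q):
    P=ray(cam,r["point"],z)
    if np.hypot(*(P[:2]-near))>thr: continue
    ys,xs=np.nonzero(r["region"])
    W=np.array([ray(cam,[(x+.5)/512,(y+.5)/384],z)[:2] for x,y in zip(xs,ys)],np.float32)
    rc=cv2.minAreaRect(W*1000);print(cam,q,"region",round(r["conf"],2),P[:2],"rect mm",rc,"n",len(xs))
E
python3 - <<'E'
from jaw import *
save("wrist","w2");
for cam in("wrist","scene"):
  if cam=="scene":save("scene","s2")
  for r in arm.place_of(cam,"jaw_mid"): print(cam,round(r["conf"],2),np.array(r["point"])*[512,384],ray(cam,r["point"],.022))
  rect(cam,.03,np.array([.69,.02]))
for r in arm.place_of("scene","carriage_left"): print("cl",ray("scene",r["point"],.1))
go([.69,.02,.2],0)
E
```

```text
wrist 0.91 [138.3936 187.6992] [ 0.4685 -0.0688  0.022 ]
wrist 0.62 [321.0752 117.504 ] [0.6905 0.0171 0.022 ]
wrist 0.61 [ 48.896  147.6096] [ 0.3664 -0.0189  0.022 ]
wrist 0.28 [229.9904 120.384 ] [0.5843 0.0136 0.022 ]
wrist jaw_mid region 0.68 [0.6871 0.0221] rect mm ((688.8978271484375, 21.55132293701172), (59.90589141845703, 30.252544403076172), 76.32150268554688) n 1299
scene 0.92 [243.8144 274.2144] [0.6904 0.0167 0.022 ]
scene 0.61 [224.6144 188.3904] [ 0.3871 -0.0123  0.022 ]
scene 0.59 [132.3008 214.1952] [ 0.4713 -0.2483  0.022 ]
scene 0.54 [201.3184 210.7008] [ 0.4751 -0.075   0.022 ]
scene 0.51 [133.7856 209.3952] [ 0.4527 -0.2475  0.022 ]
scene jaw_mid region 0.66 [0.6993 0.0163] rect mm ((698.204833984375, 24.82366943359375), (63.26005935668945, 55.2474250793457), 79.37210845947266) n 504
cl [ 0.5658 -0.1207  0.1   ]
pos [ 0.6152 -0.0357  0.2321] heading 0.07 t 9.55 shift [0.0556 0.0749 0.0321] twist 0.0008
```

View pics/w2.png

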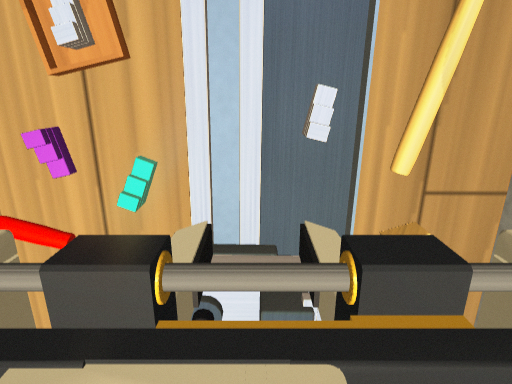

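Wrist view: the carriage is clear, and the steel jaw lies in the open tray around (321,113) with its long axis about 76° and its tall end towards -y. Both cameras put its mid at (0.690, 0.017).

move_arm --motion '[{"tx": 0,"ty": 0,"tz": 0,"twist": 0.076},{"tx": 0,"ty": 0,"tz": 0,"twist": 0.076},{"tx": 0.034,"ty": 0.03,"tz": 0,"twist": 0},{"tx": 0.035,"ty": 0.03,"tz": 0.02,"twist": 0},{"tx": 0,"ty": 0,"tz": 0.045,"twist": 0},{"tx": 0,"ty": 0,"tz": 0.045,"twist": 0},{"tx": 0,"ty": 0,"tz": 0,"twist": 0}]' --gripper 0.13

```text
clock: 10.25
position: [0.6857, 0.0182, 0.116]
ee_rot: [-2.463, -1.94, 0.014]
force: [-1.1, 0.8, -0.5]
width: 0.432
gripper_force: 0.0
```

Run:
```python
from jaw import *
a=save("wrist","w3")
b=save("scene","s3");cv2.imwrite("pics/c3.png",np.hstack([cv2.resize(a,(400,300)),cv2.resize(b[180:330,150:350],(400,300))])[:,:,::-1])
for cam in("wrist","scene"):
  for r in arm.place_of(cam,"jaw_mid")[:3]: print(cam,round(r["conf"],2),np.array(r["point"])*[512,384],ray(cam,r["point"],.022))
go([.6905,.017,.008],-13.7)
```

```text
wrist 0.98 [263.7824 188.0064] [0.6978 0.0139 0.022 ]
wrist 0.73 [ 66.0992 315.9936] [ 0.4739 -0.0702  0.022 ]
scene 0.87 [203.4176 207.7056] [ 0.4637 -0.0698  0.022 ]
scene 0.64 [223.7952 185.0112] [ 0.3713 -0.014   0.022 ]
scene 0.6 [132.9152 210.0096] [ 0.4549 -0.2493  0.022 ]
pos [0.6914 0.0169 0.1253] heading -13.59 t 10.45 shift [-0.0002 -0.0014  0.1173] twist 0.0012
```

View pics/c3.png

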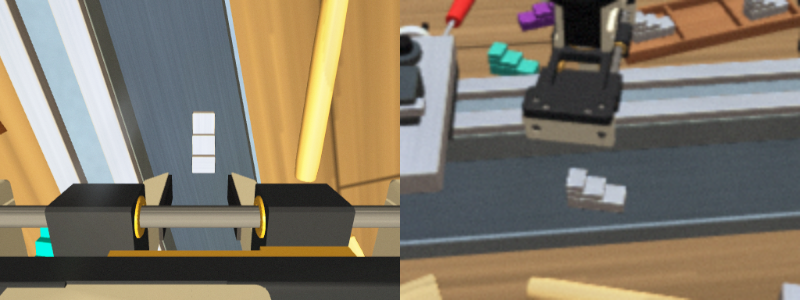

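Wrist view: the jaw is aligned with the fingers and sits about 4 mm to the +ty side of centre. I'll shift 3 mm, descend and grip.

move_arm --motion '[{"tx": -0.001,"ty": 0.003,"tz": 0.03,"twist": 0},{"tx": 0,"ty": 0,"tz": 0.03,"twist": 0},{"tx": 0,"ty": 0,"tz": 0.025,"twist": 0},{"tx": 0,"ty": 0,"tz": 0.018,"twist": 0},{"tx": 0,"ty": 0,"tz": 0.012,"twist": 0},{"tx": 0,"ty": 0,"tz": 0,"twist": 0},{"tx": 0,"ty": 0,"tz": 0,"twist": 0}]'

```text
clock: 11.15
position: [0.6935, 0.0158, 0.0086]
ee_rot: [2.467, 1.943, 0.002]
force: [-0.3, -0.2, 1.2]
width: 0.437
gripper_force: 0.0
```

move_arm --motion '[{"tx": 0,"ty": 0,"tz": 0,"twist": 0},{"tx": 0,"ty": 0,"tz": 0,"twist": 0},{"tx": 0,"ty": 0,"tz": 0,"twist": 0},{"tx": 0,"ty": 0,"tz": 0,"twist": 0},{"tx": 0,"ty": 0,"tz": 0,"twist": 0},{"tx": 0,"ty": 0,"tz": 0,"twist": 0},{"tx": 0,"ty": 0,"tz": 0,"twist": 0},{"tx": 0,"ty": 0,"tz": 0,"twist": 0}]' --gripper 1 --squeeze 30

```text
clock: 11.95
position: [0.6924, 0.0162, 0.0081]
ee_rot: [-2.467, -1.944, -0.0]
force: [-4.6, 0.3, 6.2]
width: 0.26
gripper_force: 30.0
```

move_arm --motion '[{"tx": 0,"ty": 0,"tz": -0.02,"twist": 0},{"tx": 0,"ty": 0,"tz": -0.04,"twist": 0},{"tx": 0,"ty": 0,"tz": -0.045,"twist": 0},{"tx": 0,"ty": 0,"tz": -0.045,"twist": 0},{"tx": 0,"ty": 0,"tz": -0.045,"twist": 0},{"tx": 0,"ty": 0,"tz": 0,"twist": 0}]'

```text
clock: 12.55
position: [0.6961, 0.0149, 0.2096]
ee_rot: [2.463, 1.939, 0.014]
force: [0.7, -0.5, -2.9]
width: 0.259
gripper_force: 30.0
```

move_arm --motion '[{"tx": 0,"ty": -0.036,"tz": 0,"twist": 0},{"tx": 0,"ty": -0.036,"tz": 0,"twist": 0},{"tx": 0,"ty": -0.036,"tz": 0,"twist": 0},{"tx": 0,"ty": -0.036,"tz": 0,"twist": 0},{"tx": 0,"ty": -0.036,"tz": 0,"twist": 0},{"tx": 0,"ty": -0.036,"tz": 0,"twist": 0},{"tx": 0,"ty": -0.036,"tz": 0,"twist": 0},{"tx": 0,"ty": -0.036,"tz": 0,"twist": 0},{"tx": 0,"ty": 0,"tz": 0,"twist": -0.09},{"tx": 0,"ty": 0,"tz": 0,"twist": -0.09},{"tx": 0,"ty": 0,"tz": 0,"twist": -0.09},{"tx": 0,"ty": 0,"tz": 0,"twist": -0.024}]'

```text
clock: 13.75
position: [0.4122, 0.0835, 0.202]
ee_rot: [-1.951, -2.462, -0.0]
force: [0.1, -0.4, -3.2]
width: 0.258
gripper_force: 30.0
```

move_arm --motion '[{"tx": 0,"ty": 0,"tz": 0,"twist": 0},{"tx": 0,"ty": 0,"tz": 0,"twist": 0},{"tx": 0,"ty": 0,"tz": 0,"twist": 0}]'

```text
clock: 14.05
position: [0.4125, 0.0834, 0.2022]
ee_rot: [-1.959, -2.456, 0.0]
force: [-0.3, 0.2, -3.2]
width: 0.256
gripper_force: 30.0
```

Run:
```python
from jaw import *
go([.4,.2,.2],12.8)
save("wrist","w4")
for q,z in(("free_bay",.005),("jaw_tray",0),("jaw_b_mid",.023)):
  for r in arm.place_of("wrist",q)[:4]: print(q,round(r["conf"],2),np.array(r["point"])*[512,384],ray("wrist",r["point"],z))
rect("wrist",.02,np.array([.4,.2]),"jaw_tray",.1)
for P in([.4,.2,.005],[.397,.1985,.005]): print(px("wrist",P))
for r in arm.look_for("scene","jaw_b_mid")[:0]: pass
```

```text
pos [0.4125 0.0834 0.2022] heading 12.83 t 14.05 shift [0.1165 0.0137 0.0021] twist 0.0003
free_bay 0.57 [271.9232  55.7184] [0.4033 0.2019 0.005 ]
jaw_b_mid 0.92 [265.5232 133.7088] [0.4148 0.1221 0.023 ]Traceback (most recent call last):
  File "<stdin>", line 6, in <module>
  File "jaw.py", line 7, in rect
    W=np.array([ray(cam,[(x+.5)/512,(y+.5)/384],z)[:2] for x,y in zip(xs,ys)],np.float32)
                ~~~^^^^^^^^^^^^^^^^^^^^^^^^^^^^^^^
  File "h.py", line 5, in ray
    c=arm.calibration(cam);K=np.array(c["K"]);T=np.array(c["T"])
ValueError: time passes only in moves, steps and waits
```

View pics/w4.png

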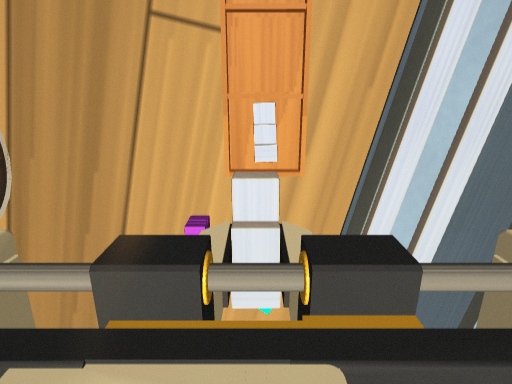

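Wrist view: the jaw is held squarely. The empty bay shows between cross walls at rows 7 and 96, centred on column 267 and aligned with the tool.

Run:
```python
from jaw import *
a=ray("wrist",[267/512,7/384],.02);b=ray("wrist",[266/512,96/384],.02);e=ray("wrist",[265/512,170/384],.02)
c=(a+b)/2;print(a,b,e,np.linalg.norm(a-b),"centre",c)
u=(a-b)/np.linalg.norm(a-b);t=c-.006*u;go([t[0],t[1],.2],None);print(t, np.degrees(np.arctan2(u[1],u[0])))
```

```text
[0.3878 0.242  0.02  ] [0.4063 0.1604 0.02  ] [0.4239 0.082  0.02  ] 0.08369342133979453 centre [0.397  0.2012 0.02  ]
pos [0.4126 0.0835 0.2023] heading 12.89 t 14.3 shift [0.1122 0.0111 0.0023] twist None
[0.3984 0.1954 0.02  ] 102.7747150455436
```

move_arm --motion '[{"tx": 0.038,"ty": 0.004,"tz": 0,"twist": 0},{"tx": 0.038,"ty": 0.004,"tz": 0,"twist": 0},{"tx": 0.0365,"ty": 0.004,"tz": 0.01,"twist": 0},{"tx": 0,"ty": 0,"tz": 0.04,"twist": 0},{"tx": 0,"ty": 0,"tz": 0.04,"twist": 0},{"tx": 0,"ty": 0,"tz": 0.04,"twist": 0},{"tx": 0,"ty": 0,"tz": 0,"twist": 0},{"tx": 0,"ty": 0,"tz": 0,"twist": 0}]'

```text
clock: 15.1
position: [0.3992, 0.1954, 0.0727]
ee_rot: [-1.959, -2.456, 0.003]
force: [-0.3, 0.0, -2.7]
width: 0.256
gripper_force: 30.0
```

Run:
```python
from jaw import *
go([.3995,.1957,.0095],12.8)
im=save("wrist","w5");s=save("scene","s5");cv2.imwrite("pics/c5.png",np.hstack([cv2.resize(im,(400,300)),cv2.resize(s[150:225,240:340],(400,300))])[:,:,::-1])
```

```text
pos [0.3992 0.1954 0.0727] heading 12.86 t 15.1 shift [0.0003 0.0004 0.0632] twist 0.0007
```

View pics/c5.png

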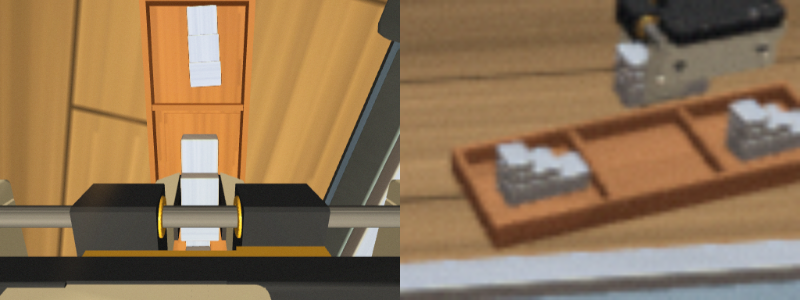

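The wrist view shows the jaw level and centred over the middle bay, with room ahead of it to the far wall. I'll lower it.

move_arm --motion '[{"tx": 0,"ty": 0,"tz": 0.025,"twist": 0},{"tx": 0,"ty": 0,"tz": 0.02,"twist": 0},{"tx": 0,"ty": 0,"tz": 0.01,"twist": 0},{"tx": 0,"ty": 0,"tz": 0.005,"twist": 0},{"tx": 0,"ty": 0,"tz": 0.002,"twist": 0},{"tx": 0,"ty": 0,"tz": 0.001,"twist": 0},{"tx": 0,"ty": 0,"tz": 0,"twist": 0}]'

```text
clock: 15.9
position: [0.3996, 0.1961, 0.0099]
ee_rot: [1.957, 2.457, 0.002]
force: [0.3, 0.3, -2.9]
width: 0.262
gripper_force: 30.0
```

move_arm --motion '[{"tx": 0,"ty": 0,"tz": 0.001,"twist": 0},{"tx": 0,"ty": 0,"tz": 0,"twist": 0}]'

```text
clock: 16.1
position: [0.3995, 0.1961, 0.0089]
ee_rot: [-1.958, -2.457, -0.002]
force: [-1.1, -0.3, 6.1]
width: 0.259
gripper_force: 30.0
```

move_arm --motion '[{"tx": 0,"ty": 0,"tz": 0,"twist": 0},{"tx": 0,"ty": 0,"tz": 0,"twist": 0},{"tx": 0,"ty": 0,"tz": 0,"twist": 0},{"tx": 0,"ty": 0,"tz": 0,"twist": 0},{"tx": 0,"ty": 0,"tz": -0.02,"twist": 0},{"tx": 0,"ty": 0,"tz": -0.04,"twist": 0},{"tx": 0,"ty": 0,"tz": -0.045,"twist": 0},{"tx": 0,"ty": 0,"tz": -0.045,"twist": 0},{"tx": 0,"ty": 0,"tz": -0.04,"twist": 0},{"tx": -0.045,"ty": 0,"tz": 0,"twist": 0},{"tx": -0.045,"ty": 0,"tz": 0,"twist": 0},{"tx": -0.045,"ty": 0,"tz": 0,"twist": 0}]' --gripper 0.28

```text
clock: 17.3
position: [0.4294, 0.0632, 0.1988]
ee_rot: [1.955, 2.459, 0.002]
force: [0.7, -0.2, 0.0]
width: 0.359
gripper_force: 0.0
```

Run:
```python
from jaw import *
im=save("wrist","w6");s=save("scene","s6");cv2.imwrite("pics/c6.png",np.hstack([cv2.resize(im,(400,300)),cv2.resize(s[150:225,240:340],(400,300))])[:,:,::-1])
for cam in("wrist","scene"):
  for r in arm.place_of(cam,"jaw_mid"):
    P=ray(cam,r["point"],.023)
    if P[1]>.08:print(cam,round(r["conf"],2),P)
for q in("carriage_left","carriage_right"):
  for r in arm.place_of("scene",q)[:2]: print(q,round(r["conf"],2),ray("scene",r["point"],.1))
go([.56,-.26,.3],0)
print(arm.observe()["joints"])
```

```text
wrist 0.65 [0.4    0.1967 0.023 ]
scene 0.73 [0.4027 0.1928 0.023 ]
carriage_left 0.78 [ 0.566  -0.1221  0.1   ]
carriage_right 0.94 [ 0.5743 -0.2161  0.1   ]
pos [0.4291 0.0651 0.1982] heading 12.96 t 17.6 shift [-0.3462  0.0546 -0.102 ] twist 0.1441
[-0.9191  0.1655  0.752   2.0941 -0.141   0.9313  0.1369]
```

View pics/c6.png

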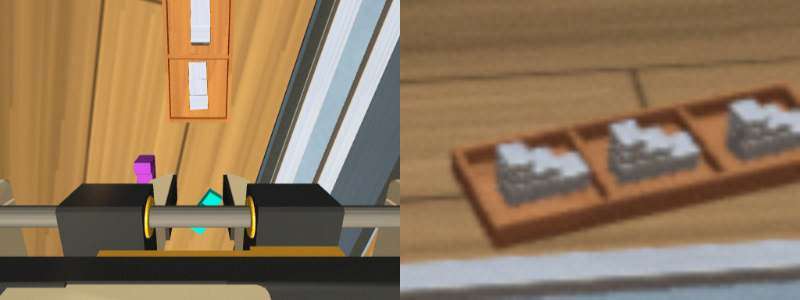

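The jaw lies flat in the middle bay at about (0.400, 0.196), and the other two jaws haven't moved. Next I'll move to the carriage's right flank.

move_arm --motion '[{"tx": 0,"ty": 0,"tz": 0,"twist": 0.072},{"tx": 0,"ty": 0,"tz": 0,"twist": 0.072},{"tx": -0.04,"ty": 0.016,"tz": 0,"twist": 0},{"tx": -0.04,"ty": 0.016,"tz": 0,"twist": 0},{"tx": -0.04,"ty": 0.016,"tz": 0,"twist": 0},{"tx": -0.04,"ty": 0.016,"tz": 0,"twist": 0},{"tx": -0.04,"ty": 0.016,"tz": 0,"twist": 0},{"tx": -0.04,"ty": 0.016,"tz": 0,"twist": 0},{"tx": -0.04,"ty": 0.016,"tz": 0,"twist": 0},{"tx": -0.035,"ty": 0.02,"tz": 0,"twist": 0},{"tx": 0,"ty": 0,"tz": 0,"twist": 0},{"tx": 0,"ty": 0,"tz": 0,"twist": 0}]' --gripper 1

```text
clock: 18.8
position: [0.5614, -0.2502, 0.1974]
ee_rot: [-2.221, -2.22, 0.001]
force: [0.8, 0.3, 0.2]
width: 0.005
gripper_force: 0.0
```

Run:
```python
from jaw import *
print("quill tip",ray("top",[405/512,157/384],.15))
go([.565,-.25,.096],0)
```

```text
quill tip [ 0.5813 -0.3012  0.15  ]
pos [ 0.5614 -0.2502  0.1974] heading -0.02 t 18.8 shift [0.0002 0.0037 0.1014] twist -0.0002
```

move_arm --motion '[{"tx": 0.004,"ty": 0.003,"tz": 0.04,"twist": 0},{"tx": 0,"ty": 0,"tz": 0.04,"twist": 0},{"tx": 0,"ty": 0,"tz": 0.02,"twist": 0},{"tx": 0.006,"ty": 0,"tz": 0,"twist": 0},{"tx": 0.006,"ty": 0,"tz": 0,"twist": 0},{"tx": 0.006,"ty": 0,"tz": 0,"twist": 0},{"tx": 0.006,"ty": 0,"tz": 0,"twist": 0},{"tx": 0.01,"ty": 0,"tz": 0,"twist": 0},{"tx": 0.015,"ty": 0,"tz": 0,"twist": 0},{"tx": 0.015,"ty": 0,"tz": 0,"twist": 0},{"tx": 0.015,"ty": 0,"tz": 0,"twist": 0}]'

```text
clock: 19.9
position: [0.5652, -0.1683, 0.1]
ee_rot: [2.221, 2.217, 0.002]
force: [1.4, -6.3, -2.2]
width: 0.004
gripper_force: 2.9
```

move_arm --motion '[{"tx": 0.015,"ty": 0,"tz": 0,"twist": 0},{"tx": 0.015,"ty": 0,"tz": 0,"twist": 0},{"tx": 0.015,"ty": 0,"tz": 0,"twist": 0},{"tx": 0.015,"ty": 0,"tz": 0,"twist": 0},{"tx": 0.012,"ty": 0,"tz": 0,"twist": 0},{"tx": 0.008,"ty": 0,"tz": 0,"twist": 0},{"tx": 0.005,"ty": 0,"tz": 0,"twist": 0},{"tx": 0.005,"ty": 0,"tz": 0,"twist": 0}]'

```text
clock: 20.7
position: [0.5649, -0.0781, 0.0991]
ee_rot: [2.221, 2.219, 0.001]
force: [2.4, -5.2, 2.5]
width: 0.004
gripper_force: 2.3
```

move_arm --motion '[{"tx": 0.005,"ty": 0,"tz": 0,"twist": 0},{"tx": 0.005,"ty": 0,"tz": 0,"twist": 0},{"tx": 0.004,"ty": 0,"tz": 0,"twist": 0},{"tx": 0.003,"ty": 0,"tz": 0,"twist": 0},{"tx": 0.003,"ty": 0,"tz": 0,"twist": 0},{"tx": 0.003,"ty": 0,"tz": 0,"twist": 0}]'

```text
clock: 21.3
position: [0.5642, -0.0549, 0.0984]
ee_rot: [2.223, 2.22, -0.0]
force: [2.6, -4.2, 2.4]
width: 0.004
gripper_force: 2.2
```

move_arm --motion '[{"tx": 0.002,"ty": 0,"tz": 0,"twist": 0},{"tx": 0.002,"ty": 0,"tz": 0,"twist": 0},{"tx": 0.002,"ty": 0,"tz": 0,"twist": 0}]'

```text
clock: 21.6
position: [0.5642, -0.0495, 0.0983]
ee_rot: [2.222, 2.22, -0.001]
force: [0.6, -10.9, -0.3]
width: 0.004
gripper_force: 5.0
```

Force is rising, so the stop may be close. I'll continue carefully.

move_arm --motion '[{"tx": 0.002,"ty": 0,"tz": 0,"twist": 0},{"tx": 0.001,"ty": 0,"tz": 0,"twist": 0},{"tx": 0,"ty": 0,"tz": 0,"twist": 0}]'

```text
clock: 21.9
position: [0.5641, -0.0494, 0.0983]
ee_rot: [2.223, 2.215, -0.004]
force: [2.5, -14.5, -0.8]
width: 0.007
gripper_force: 7.2
```

It has stalled against the stop. I'll back away and verify.

move_arm --motion '[{"tx": -0.015,"ty": 0,"tz": 0,"twist": 0},{"tx": -0.025,"ty": 0,"tz": 0,"twist": 0},{"tx": 0,"ty": 0,"tz": -0.045,"twist": 0},{"tx": 0,"ty": 0,"tz": -0.045,"twist": 0},{"tx": -0.02,"ty": -0.02,"tz": -0.04,"twist": 0},{"tx": -0.04,"ty": -0.02,"tz": 0,"twist": 0},{"tx": -0.04,"ty": -0.02,"tz": 0,"twist": 0},{"tx": 0,"ty": 0,"tz": 0,"twist": 0},{"tx": 0,"ty": 0,"tz": 0,"twist": 0}]'

```text
clock: 22.8
position: [0.5032, -0.1857, 0.2281]
ee_rot: [-2.223, -2.217, -0.002]
force: [-0.0, 0.4, 0.8]
width: 0.006
gripper_force: 0.0
```

Run:
```python
from h import *
for cam in("top","scene"):
  arm.get_image(cam)
  for q,z in(("carriage_left",.1),("carriage_right",.1),("cross_slide",.115),("free_bay",.005),("jaw_mid",.023)):
    for r in arm.place_of(cam,q)[:5]:
      P=ray(cam,r["point"],z)
      if q!="jaw_mid" or P[1]>.08: print(cam,q,round(r["conf"],2),P)
s=save("scene","s7");cv2.imwrite("pics/c7.png",cv2.resize(s[140:320,150:390],(800,600))[:,:,::-1])
print(arm.observe()["force"])
```

```text
top carriage_left 0.59 [0.5699 0.0531 0.1   ]
top carriage_right 0.61 [0.5748 0.0136 0.1   ]
top carriage_right 0.6 [ 0.5679 -0.046   0.1   ]
top cross_slide 0.77 [0.6263 0.0074 0.115 ]
top free_bay 0.84 [0.4123 0.2037 0.005 ]
top free_bay 0.38 [0.4078 0.1207 0.005 ]
top jaw_mid 0.6 [0.3987 0.2025 0.023 ]
scene carriage_left 0.82 [0.5683 0.0664 0.1   ]
scene carriage_right 0.57 [ 0.5653 -0.0344  0.1   ]
scene cross_slide 0.63 [0.6324 0.0087 0.115 ]
scene free_bay 0.4 [0.3893 0.2003 0.005 ]
scene jaw_mid 0.63 [0.3998 0.192  0.023 ]
[-0.5254 -0.8408  0.258 ]
```

View pics/c7.png

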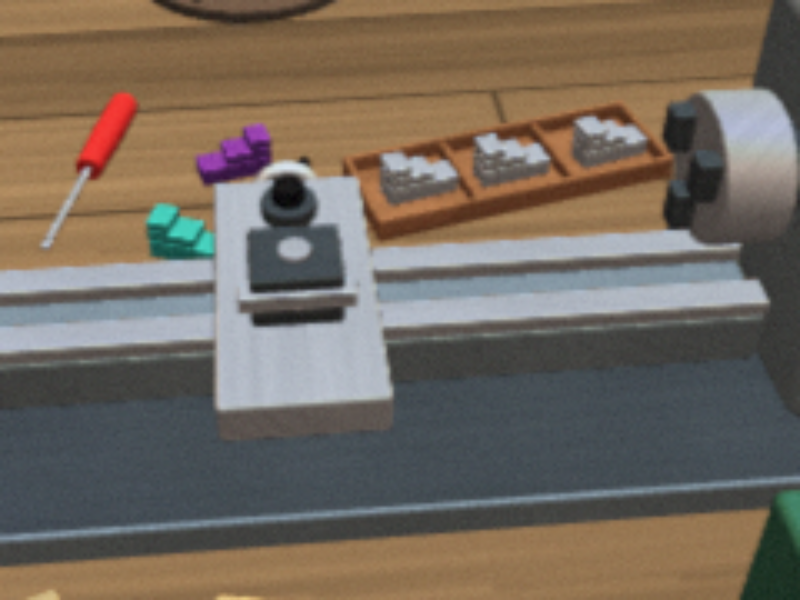

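The carriage is back at its starting place, all three jaws lie flat in the tray, and the arm is clear of everything.

```bash
python3 -c "
from cell import arm
print(arm.sign_off())"
```

```text
the job is handed in; nothing more can be done
None
```

I handed the job in at about 23 s on the clock: the jaw lies flat in the middle (empty) bay about 6 mm from its centre, the other two jaws look undisturbed, and the carriage is home against its stop; no verdict came back.

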